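# Run a two-start GO thread plug gauge into its ring

### The job

Take the green-banded GO thread plug gauge from the wooden rack and stand it square in the mouth of the thread ring clamped on the measuring table. Resting it lightly on the thread, turn it backward (anticlockwise from above) until you have felt it ride up and then drop as the thread starts pass, then screw it forward (clockwise), never forcing or tilting it, until its collar is fully home on the ring's face; let go and leave it there. Leave the other gauges and the steel block alone.

Things in the scene. Friction and masses are not known exactly. Their poses are not given: they have to be found in the camera images.
- go_handle (a point): Centre (half-way up, on the axis) of the handle of the GO thread plug gauge, the one with the GREEN band; z along the gauge's axis, up. Knurled round handle, diameter 26 mm, 64 mm long (32 mm above and below this point). The gauge is one rigid part of about 0.36 kg, hanging upright by its collar in one of the rack's three bores, turned any way round.
- go_collar (a point): Centre of the underside of that gauge's collar, on the axis, 38 mm below the handle's centre. The collar is round, diameter 48 mm, 6 mm thick, directly under the handle. Below it are 22 mm of thread and nose. Fully home, this point lies at the ring's face.
- go_thread (a point): Point on that gauge's axis where its thread begins, 14.6 mm below the collar's underside. Right-hand thread, outer diameter 36 mm, two starts half a turn apart, lead 12 mm per turn (pitch 6 mm), rounded ridges 2.5 mm thick. Below this point a smooth pilot nose, diameter 30 mm tapering to 22 mm, ends 22 mm below the collar's underside.
- ring_face (a point): Centre of the upper face of the clamped thread ring, on the axis of its vertical bore, 111 mm above the work surface; z up, x and y as the table's (not the thread's). Ring: steel, outer diameter 76 mm, 26 mm thick, bore 37.4 mm countersunk to 44 mm, 32.6 mm between the ridges. It does not move. The jaws beside it stay below its face.
- ring_thread (a point): Point on the ring's axis where its mating two-start thread begins, 4 mm below the face. The ring was clamped turned any way round: where its two starts lie is not known and must be felt. Oiled (friction about 0.16), about 1 mm axial play. A gauge resting lightly (2 to 8 N) on it stands with its collar 7 to 13 mm above the face, as the starts happen to lie.
- cross_table: Measuring machine's cross table that carries ring and jaws: dark slotted plate 170 x 220 mm (its x, y), top 85 mm up, fixed. Origin on the work surface under the ring's axis. Turned back, the gauge rises 12 mm per turn; within half a turn, collar 12.8 mm above the face, the starts pass and it can drop 6 mm. Then about 210 degrees forward bring it home; some 30 degrees more and it jams.
- rack: Wooden gauge rack, fixed block 85 mm (its x) by 232 mm (its y) by 40 mm high; origin at the centre of its underside. Three bores 75 mm apart in a row along its y each hold a gauge with its collar resting on the block's top, so that the handles' centres are 78 mm above the work surface. All three handles are alike but for the coloured band at the top.
- nogo_handle (a point): Centre of the handle of the NO-GO gauge (RED band) in another bore of the rack; handle, collar and height as the GO gauge's. Bystander, loose.
- plain_handle (a point): Centre of the handle of the plain plug gauge (BLUE band) in another bore of the rack; handle, collar and height as the GO gauge's. Bystander, loose.
- block_mid (a point): Centre of a loose steel gauge block, 30 x 22 x 24 mm, on a corner of the cross table's plate. Bystander.

How it is judged (in metres and radians):
On the way, in this order (a step that is already met when the one before it is completed fails the run):
1. resting on the thread, the gauge is turned backward up to where the thread starts pass each other (its collar 11.6 to 14 mm above the ring's face, on the axis to 3 mm, pressing on it with 1 N or more) (z of go_collar in the frame of ring_face between 0.0116 and 0.014 m and horizontal distance between go_collar and ring_face below 0.003 m and contact force between go_gauge and cross_table above 1 N), for 0.08 s.
2. the thread start has dropped (collar less than 9 mm above the face, on the axis to 2.5 mm) (z of go_collar in the frame of ring_face below 0.009 m and horizontal distance between go_collar and ring_face below 0.0025 m), for 0.1 s.
At the end, for the whole second after the job is handed in: the GO gauge stands screwed into the ring: underside of the collar within 1.2 mm of the ring's face, within 2 mm of its axis, upright to 0.04 rad, let go and at rest; the other two gauges and the steel block within 15 mm of where they were (z of go_collar in the frame of ring_face between -0.002 and 0.0012 m and horizontal distance between go_collar and ring_face below 0.002 m and angle between go_collar's own z axis and vertical below 0.04 rad and linear speed of go_gauge below 0.01 m/s and distance of each of nogo_handle, plain_handle, block_mid from where it was at the start of the episode below 0.015 m); the robot touches nothing.
It fails at once if the thread is forced: more than 60 N between the GO gauge and the ring or table (contact force between go_gauge and cross_table above 60 N).
It fails at once if the GO gauge leans by more than 0.08 rad (4.6 degrees) in the ring's mouth (cross-threading) (z of go_collar in the frame of ring_face between -0.01 and 0.014 m and horizontal distance between go_collar and ring_face below 0.012 m and angle between go_collar's own z axis and vertical above 0.08 rad).
It fails at once if another gauge or the steel block is moved by more than 15 mm (distance of any of nogo_handle, plain_handle, block_mid from where it was at the start of the episode above 0.015 m).
It also fails if it takes over 64 s, if anything falls off the work surface, if the arm or the gripper's body presses on something with over 40 N, if the wrist force passes 120 N, or if a joint passes its speed limit or range.

### The arm

A 6-joint arm with a two-finger parallel gripper is mounted at the origin on the work surface. World frame = base frame: x ahead of the robot, y to its left, z up, the work surface at z = 0. Lengths are in mm, angles in rad, forces in N, time in s.
With the tool pointing down it reaches from about 400 to 925 mm from the base axis. Payload 12.5 kg.
Tool frame: the origin (TCP) lies between the finger pads; the fingertips stand 11 mm ahead of it and the grasp point (between the pads) lies 8 mm behind it (env.tip_extent is the distance from the TCP to the fingertips, in mm); x points along the fingers, z is the direction in which the jaws open and shut, and the axes are right-handed (so a half turn about x gives the same grasp; the last joint's range is limited). The gripper opens to 95 mm and grips with 3 to 60 N. Pads are 20 mm wide; open, the fingers measure 119 mm over their backs; the gripper's body (75 mm by 180 mm) begins 59 mm behind the grasp point.
Start: joints at [0.997, 0.491, 1.559, -0, 1.092, -0.106], TCP at [281.814, 557.877, 225.661] pointing down, gripper open.
Joint ranges: [-3.1, 3.1], [-0.84, 2.19], [0.05, 2.79], [-1.13, 4.28], [0.06, 2.93], [-2.69, 2.69]. Speed limits (rad/s): [2.22, 2.22, 2.79, 3.14, 3.14, 3.14].

### API

Orientations are given as [roll, pitch, yaw] about the fixed x, y, z axes, in that order (R = Rz(yaw) Ry(pitch) Rx(roll)).
In Python, from cell import status, imaging, env gives the robot as it stands. The module is installed in compiled form; this text tells all that it offers.
- The arm moves only by the tool apply_moves, never from a script. Its argument "increments" is a list of rows, each a list of 5 numbers: the closure, from 0 (fully open) to 1 (shut), then the shift along the tool's x, y, z in mm, then the turn about the tool's x in degrees. A call has 1 to 10 rows; each row shifts and turns the commanded pose from where the row before left it, along the tool's axes as they then stand; what a row does not reach is not made up. A row lasts 1/10 s, in which the tool goes at most 50 mm and 8.59 degrees, less where a joint would pass 70% of its speed; a pose out of reach is approached as far as the arm can. A call with a gripper value outside its range is refused whole. The fingers move at their own pace and stop on an object; the grip force is fixed at half the most. Time passes only in rows, so rows that do not move let the fingers close. It gives the time, the measured TCP pose, the force and the opening at its end, in the units of the state.
- status.state(): the state, without advancing time (a new reading comes with each control period).
- imaging.read_camera(name): name is "scene" or "top" or "wrist"; returns a dict with "pixels" (384x512x3 uint8, red, green, blue), "fovy" (degrees; the focal length in pixels is half the picture's height over the tangent of half this angle, whatever the lens; pixels are square), "cx", "cy" (the principal point, pixels), "R" (3x3) and "t" (3): a world point X has camera coordinates R X + t. Camera axes: x right, y down, z forward; pixel columns grow to the right and rows downward; lengths in mm; the calibration is good to about 2 mm. A picture is of the moment at which its call begins. There is no depth.
- env.job_done(): hands the job in, once; it reports no verdict.
The state is a dict: "t": time; "joints": joint angles; "qvel": joint speeds; "tau": joint torques, N m; "eef_pos": TCP position; "tcp_rot": TCP orientation; "ft_force": force on the tool from outside, world axes, zero at the start; "moment": the same for the moment, N m; "opening": opening from 0.0 (shut) to 1.0 (fully open).
Only numpy, scipy, OpenCV 4.12 (cv2) and the standard library are available. Lean on these libraries where they do the work, as an engineer would, in place of code of your own. Each camera call takes 0.05 s, during which the arm holds its last target. There are 200 camera calls.

## Working session

There is one attempt and no reset: what is moved stays moved. The work goes in short steps, Python scripts to look and compute and a tool call to move; the robot and the scene stay as the last step left them, time stands still between calls to the robot, and variables do not carry over. Pictures are saved under pics/ and viewed, about 8 in all and at most 12, crops included, and the job is handed in when it is done.

Besides the shell and the picture viewer there is one more tool, called after "Request:" by a JSON object that holds its "method" and its "body", one argument or row to a line. apply_moves: Moves the arm, as the interface text tells. Its arguments: {"type":"object","properties":{"increments":{"type":"array"}},"required":["increments"]}

```bash
mkdir -p pics; cat > h.py <<'E'
import numpy as np, cv2
from cell import status, imaging, env
def cam(n):
    c=imaging.read_camera(n); h=c['pixels'].shape[0]
    c['f']=h/2/np.tan(np.radians(c['fovy'])/2); c['R']=np.array(c['R']); c['t']=np.array(c['t']); return c
def save(c,name,s=1): cv2.imwrite('pics/'+name,cv2.resize(c['pixels'][:,:,::-1],None,fx=s,fy=s))
def ray(c,u,v):
    d=c['R'].T@np.array([(u-c['cx'])/c['f'],(v-c['cy'])/c['f'],1]); return -c['R'].T@c['t'],d
def onz(c,u,v,z):
    o,d=ray(c,u,v); return (o+d*(z-o[2])/d[2]).round(1)
def proj(c,X):
    p=c['R']@np.array(X)+c['t']; return (p[:2]/p[2]*c['f']+[c['cx'],c['cy']]).round(1)
E
python3 - <<'E'
from h import *
s=status.state(); print(s)
ims=[]
for n in ("scene","top"):
    c=cam(n); ims.append(c['pixels']); print(n,c['fovy'],c['cx'],c['cy'],(-c['R'].T@c['t']).round(0),c['R'].round(2).tolist())
    hsv=cv2.cvtColor(c['pixels'],cv2.COLOR_RGB2HSV)
    for col,lo,hi in (("g",45,85),("b",100,130),("r",0,6)):
        m=cv2.inRange(hsv,(lo,120,50),(hi,255,255)); k,l,st,ce=cv2.connectedComponentsWithStats(m)
        for i in range(1,k):
            if st[i,4]>12: print(n,col,st[i].tolist(),ce[i].round(1),onz(c,*ce[i],107))
cv2.imwrite('pics/a.png',cv2.resize(np.vstack(ims)[:,:,::-1],None,fx=.78,fy=.78))
cv2.imwrite('pics/top.png',cv2.resize(ims[1][:,:,::-1],None,fx=1.5,fy=1.5))
cv2.imwrite('pics/scene.png',cv2.resize(ims[0][:,:,::-1],None,fx=1.5,fy=1.5))
E
```

```text
{'t': 0.0, 'joints': array([ 9.97420220e-01,  4.91589792e-01,  1.55947705e+00,  1.34895129e-05,
        1.09171530e+00, -1.05620034e-01]), 'qvel': array([ 1.59597291e-03, -1.59861090e-04, -5.43794753e-04,  9.98523302e-05,
        6.94047219e-04, -1.29373265e-03]), 'tau': array([-1.70463616e-03, -6.12631202e+01, -2.58187187e+01,  6.91854581e-02,
        4.80708957e-02, -5.42487271e-05]), 'eef_pos': array([281.65561456, 557.66040391, 225.03346215]), 'tcp_rot': array([ 3.02591534,  1.56960678, -2.15423594]), 'ft_force': array([0.06288084, 0.46848423, 0.1385289 ]), 'moment': array([-0.01315851, -0.00968293,  0.02225279]), 'opening': 0.999718189033115}
scene 54.16378540438047 261.26034900690104 192.60779904944883 [1010.  104.  616.] [[0.03, 1.0, -0.01], [0.71, -0.03, -0.7], [-0.7, 0.01, -0.71]]
scene g [314, 192, 14, 11, 119] [320.6 197. ] [524.9 223.6 107. ]
scene b [348, 0, 44, 9, 331] [369.6   3.9] [-462.2  546.   107. ]
scene b [20, 47, 14, 11, 113] [26.4 52.2] [-124.  -587.8  107. ]
scene b [275, 186, 13, 11, 113] [281.  191.1] [506.2 150.6 107. ]
scene r [355, 198, 15, 15, 195] [361.8 204.9] [548.  296.2 107. ]
top 44.32707904643465 248.61981137751553 189.68806580280344 [ 416.  104. 1097.] [[0.0, -1.0, 0.02], [-0.99, -0.0, -0.11], [0.11, -0.02, -0.99]]
top g [180, 183, 12, 13, 116] [185.5 189.1] [525.7 222.4 107. ]
top b [0, 40, 66, 41, 1160] [30.2 60.4] [805.1 561.6 107. ]
top b [58, 59, 7, 5, 20] [60.7 61.2] [803.6 496.1 107. ]
top b [215, 192, 12, 13, 116] [220.1 198.2] [506.6 149.3 107. ]
top r [145, 174, 13, 13, 138] [150.9 180.2] [544.5 295.6 107. ]
```

View pics/top.png

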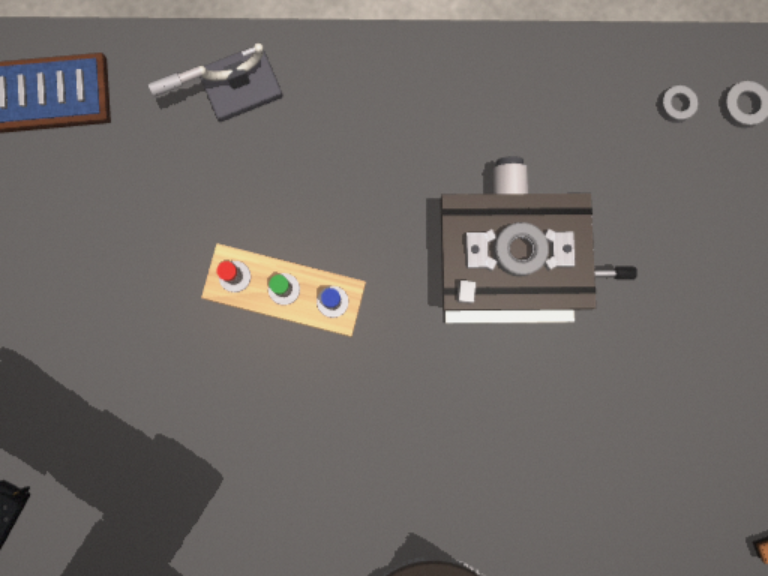

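View pics/scene.png

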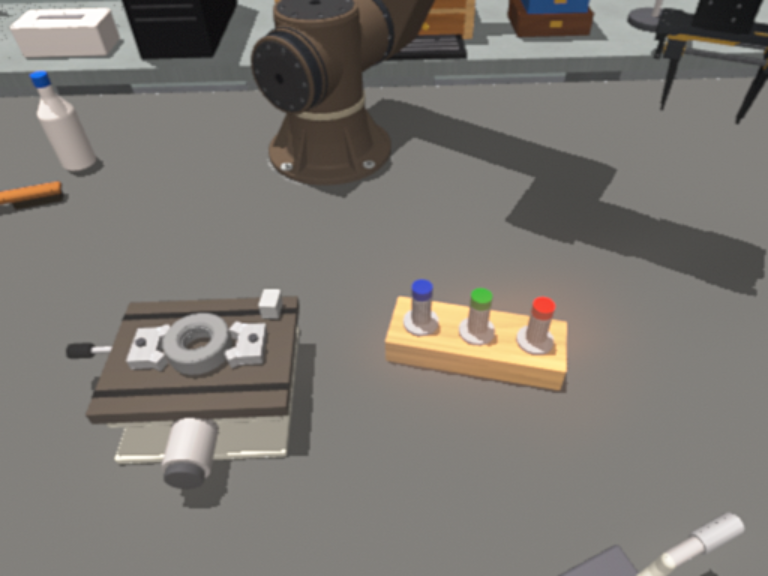

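The top view shows the red, green and blue bands at about (227,271), (279,284) and (331,298), and the ring at (522,248). The scene view agrees: the rack is on the right and the ring is on the table at left.

```bash
python3 - <<'E'
from h import *
from scipy.spatial.transform import Rotation as Ro
s=status.state(); R=Ro.from_euler('xyz',s['tcp_rot']).as_matrix(); print(R.round(3))
for n,u,v in (("top",522/1.5,248/1.5),("scene",197.5/1.5,337/1.5)):
    c=cam(n); im=c['pixels']; g=cv2.cvtColor(im,cv2.COLOR_RGB2HSV)
    print(n,onz(c,u,v,111))
    # ring outer: grey mid brightness crop
    x0,y0=int(u)-30,int(v)-30; cr=im[y0:y0+60,x0:x0+60]; cv2.imwrite(f'pics/r_{n}.png',cv2.resize(cr[:,:,::-1],None,fx=6,fy=6,interpolation=cv2.INTER_CUBIC))
c=cam('top')
print(onz(c,467/1.5,291/1.5,97),"block")
a=cv2.imread('pics/r_top.png');b=cv2.imread('pics/r_scene.png');cv2.imwrite('pics/r.png',np.hstack([a,b]))
E
```

```text
[[-0.001 -0.893  0.451]
 [-0.001  0.451  0.893]
 [-1.     0.    -0.001]]
top [ 577.  -121.6  111. ]
scene [ 582.  -116.3  111. ]
[517.  -44.8  97. ] block
```

View pics/r.png

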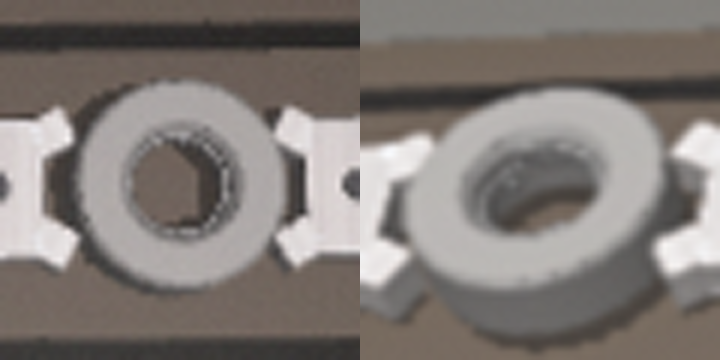

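The ring's face measures about (578,-120) and the gauge about (525,223). Next I go above the gauge.

Request:
{"method": "apply_moves", "body": {
  "increments": [
    [0, 2, -36.8, -18.9, 0],
    [0, 2, -36.8, -18.9, 0],
    [0, 2, -36.8, -18.9, 0],
    [0, 2, -36.8, -18.9, 0],
    [0, 2, -36.8, -18.9, 0],
    [0, 2, -36.8, -18.9, 0],
    [0, 2, -36.8, -18.9, 0],
    [0, 2, -36.8, -18.9, 0],
    [0, 2, -36.8, -18.9, 0],
    [0, 2, -36.8, -18.9, 0]
  ]
}}

```text
t: 1.25
eef_pos: [525.9, 221.7, 205.6]
tcp_rot: [-0.279, 1.571, 0.824]
ft_force: [0.3, 1.2, 0.3]
opening: 1.0
```

Request:
{"method": "apply_moves", "body": {
  "increments": [
    [0, 0, 0, 0, 8],
    [0, 0, 0, 0, 8],
    [0, 0, 0, 0, 8],
    [0, 0, 0, 0, 8],
    [0, 0, 0, 0, 8],
    [0, 0, 0, 0, 8],
    [0, 0, 0, 0, 8],
    [0, 0, 0, 0, 8],
    [0, 0, 0, 0, 8],
    [0, 0, 0, 0, 6]
  ]
}}

```text
t: 2.25
eef_pos: [525.0, 223.2, 205.6]
tcp_rot: [2.426, 1.571, 2.162]
ft_force: [0.3, 0.1, -0.3]
opening: 0.997
```

Request:
{"method": "apply_moves", "body": {
  "increments": [
    [0, 0, 0, 0, 0],
    [0, 0, 0, 0, 0]
  ]
}}

```text
t: 2.45
eef_pos: [525.0, 223.2, 205.6]
tcp_rot: [1.868, 1.571, 1.613]
ft_force: [0.2, -0.5, 0.5]
opening: 0.995
```

```bash
cat >> h.py <<'E'
from scipy.spatial.transform import Rotation as Ro
def tool():
    s=status.state(); R=Ro.from_euler('xyz',s['tcp_rot']).as_matrix(); return s,np.array(s['eef_pos']),R
E
python3 - <<'E'
from h import *
s,p,R=tool(); print(s['t'],p.round(1),R.round(4).tolist(),s['joints'].round(3),s['ft_force'].round(2))
for n in ("wrist","top","scene"):
    c=cam(n)
    if n=="wrist": save(c,'w1.png',1.5); print((-c['R'].T@c['t']).round(1),c['R'].round(2).tolist())
    hsv=cv2.cvtColor(c['pixels'],cv2.COLOR_RGB2HSV)
    for nm,lo,hi in (("g",45,85),("b",100,130),("r",0,6)):
        m=cv2.inRange(hsv,(lo,120,50),(hi,255,255)); k,l,st,ce=cv2.connectedComponentsWithStats(m)
        for i in range(1,k):
            if st[i,4]>100: print(n,nm,st[i].tolist(),ce[i].round(1),onz(c,*ce[i],110))
E
```

```text
2.45 [525.  223.2 205.6] [[-0.0, 0.2524, 0.9676], [0.0, 0.9676, -0.2524], [-1.0, 0.0, -0.0]] [0.286 0.435 1.719 0.    0.988 0.541] [ 0.23 -0.54  0.45]
[545.5 301.  364.8] [[0.97, -0.25, -0.0], [-0.24, -0.93, 0.28], [-0.07, -0.27, -0.96]]
wrist g [244, 183, 26, 28, 573] [256.5 196.7] [528.2 224.9 110. ]
wrist b [244, 250, 25, 21, 444] [256.4 260.9] [510.3 156.  110. ]
wrist r [242, 104, 29, 30, 658] [256.1 118.2] [546.4 297.  110. ]
top b [0, 42, 39, 39, 556] [19.  61.8] [800.4 584.1 110. ]
top b [214, 192, 13, 13, 124] [220.1 198.3] [506.3 149.2 110. ]
scene b [20, 47, 14, 11, 112] [26.3 52.2] [-117.3 -583.8  110. ]
scene b [275, 186, 13, 11, 113] [281.  191.1] [509.2 150.3 110. ]
scene r [355, 198, 15, 15, 192] [361.7 205.1] [551.2 294.9 110. ]
```

View pics/w1.png

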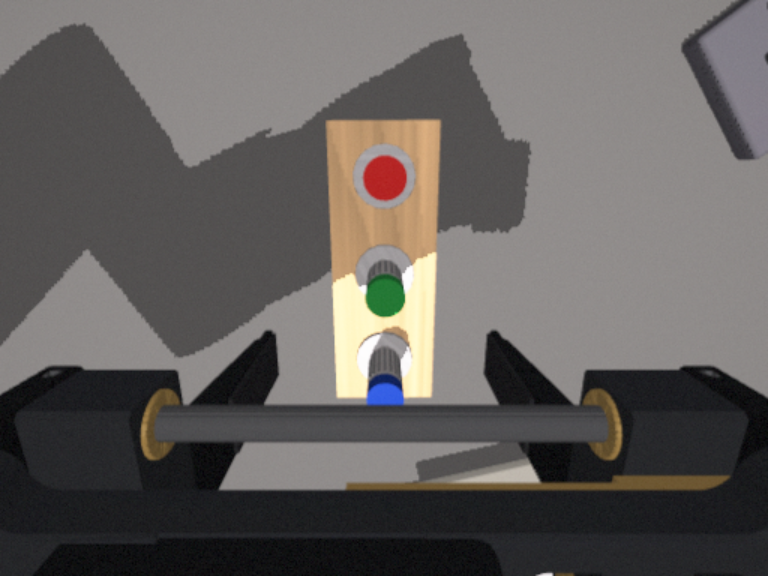

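The wrist view shows the row vertical at column 384 of the picture, red at (384,177), green at (385,295), and the fingertips at about (272,333) and (490,333). The jaws are across the row, as wanted. I calibrate the wrist camera against the fingertips.

```bash
python3 - <<'E'
from h import *
s,p,R=tool(); c=cam('wrist')
for z in (-47.5,47.5):
  for y in(-10,10): print(z,y,proj(c,p+R@[11,y,z]))
for q in ((525,222.5,110),(527.5,224.4,110)): print(proj(c,q))
im=c['pixels'][200:300,130:380]; im=np.clip(im.astype(float)*2.5,0,255).astype(np.uint8)
cv2.imwrite('pics/tips.png',cv2.resize(im[:,:,::-1],None,fx=3.2,fy=3.2,interpolation=cv2.INTER_CUBIC))
g=c['pixels'].astype(int)
m=cv2.inRange(cv2.cvtColor(c['pixels'],cv2.COLOR_RGB2HSV),(45,120,50),(85,255,255))
print([(v,np.flatnonzero(m[v])[[0,-1]].tolist()) for v in range(183,211,2)])
E
```

```text
-47.5 -10 [185.6 249.1]
-47.5 10 [183.5 222.4]
47.5 -10 [321.8 249.2]
47.5 10 [324.  222.5]
[254.  199.7]
[256.  197.3]
[(183, [255, 259]), (185, [250, 263]), (187, [247, 266]), (189, [246, 267]), (191, [245, 268]), (193, [245, 268]), (195, [245, 268]), (197, [244, 269]), (199, [244, 269]), (201, [245, 269]), (203, [245, 268]), (205, [246, 267]), (207, [248, 265]), (209, [250, 262])]
```

View pics/tips.png

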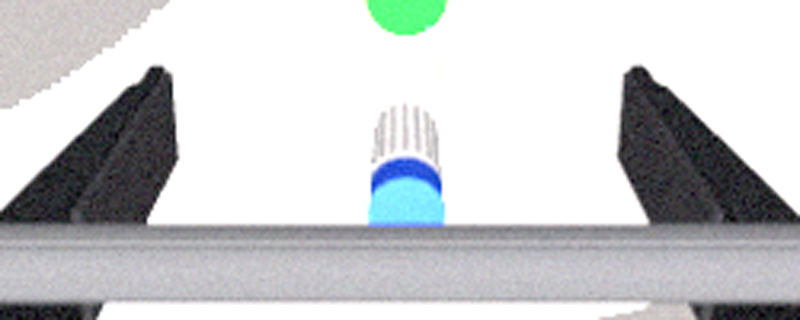

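Predicted and seen fingertip corners agree to about 1 px, so I trust the wrist camera. Its correction is about 1.5 mm in tool y and 2 mm in z.

Request:
{"method": "apply_moves", "body": {
  "increments": [
    [0, 16, 0.5, 0.5, 0],
    [0, 16, 0.5, 0.5, 0],
    [0, 16, 0.5, 0.5, 0],
    [0, 16, 0, 0.5, 0],
    [0, 16, 0, 0, 0],
    [0, 0, 0, 0, 0],
    [0, 0, 0, 0, 0]
  ]
}}

```text
t: 3.35
eef_pos: [527.5, 224.2, 125.9]
tcp_rot: [-3.114, 1.571, 2.912]
ft_force: [-0.3, 0.5, -0.5]
opening: 1.0
```

```bash
python3 - <<'E'
from h import *
s,p,R=tool(); c=cam('wrist'); print(p.round(1),s['ft_force'].round(2))
for z in (-47.5,47.5):
  for y in(-10,10): print(z,y,proj(c,p+R@[11,y,z]))
m=cv2.inRange(cv2.cvtColor(c['pixels'],cv2.COLOR_RGB2HSV),(45,120,40),(85,255,255))
print([(v,np.flatnonzero(m[v])[[0,-1]].tolist()) for v in range(384) if m[v].sum()>500])
for tp in(-2,-1,0,1,2): print(tp,[proj(c,np.r_[(p+R@[0,tp+e,0])[:2],110]) .tolist() for e in (-13,0,13)])
im=c['pixels'][180:300,130:380]
cv2.imwrite('pics/tips2.png',cv2.resize(im[:,:,::-1],None,fx=3.2,fy=3.2,interpolation=cv2.INTER_CUBIC))
E
```

```text
[527.5 224.2 125.9] [-0.27  0.48 -0.51]
-47.5 -10 [185.6 249.1]
-47.5 10 [183.5 222.4]
47.5 -10 [321.9 249.2]
47.5 10 [324.  222.6]
[(211, [253, 257]), (212, [248, 260]), (213, [246, 263]), (214, [245, 264]), (215, [243, 266]), (216, [242, 267]), (217, [241, 268]), (218, [241, 269]), (219, [240, 269]), (220, [239, 270]), (221, [239, 270]), (222, [239, 270]), (223, [239, 270]), (224, [238, 271]), (225, [238, 271]), (226, [238, 271]), (227, [238, 271]), (228, [238, 271]), (229, [238, 271]), (230, [237, 272]), (231, [237, 272]), (232, [237, 272]), (233, [237, 272]), (234, [237, 272]), (235, [237, 272]), (236, [237, 272]), (237, [237, 272]), (238, [237, 272]), (239, [238, 272]), (240, [238, 271]), (241, [238, 271]), (242, [239, 270]), (243, [239, 269]), (244, [240, 269]), (245, [241, 268]), (246, [243, 267]), (247, [243, 266]), (248, [245, 265]), (249, [246, 263]), (250, [249, 261])]
-2 [[253.7, 252.2], [253.7, 235.6], [253.8, 218.4]]
-1 [[253.7, 250.9], [253.7, 234.3], [253.8, 217.1]]
0 [[253.7, 249.6], [253.7, 233.0], [253.8, 215.7]]
1 [[253.7, 248.4], [253.7, 231.7], [253.8, 214.4]]
2 [[253.7, 247.1], [253.7, 230.4], [253.8, 213.0]]
```

View pics/tips2.png

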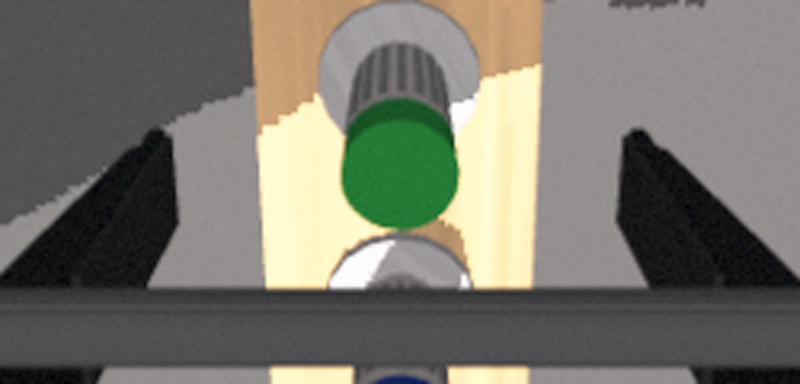

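The disk is centred between the jaws. Its lower edge at row 250.5 puts the axis about 0.6 mm toward -y of the tool. I descend and grip.

Request:
{"method": "apply_moves", "body": {
  "increments": [
    [0, 14, -0.6, 0, 0],
    [0, 14, 0, 0, 0],
    [0, 14, 0, 0, 0],
    [0, 14, 0, 0, 0],
    [0, 0, 0, 0, 0],
    [1, 0, 0, 0, 0],
    [1, 0, 0, 0, 0],
    [1, 0, 0, 0, 0],
    [1, 0, 0, 0, 0],
    [1, 0, 0, 0, 0]
  ]
}}

```text
t: 4.4
eef_pos: [527.3, 223.7, 70.0]
tcp_rot: [0.646, 1.57, 0.388]
ft_force: [0.4, -0.1, -0.2]
opening: 0.637
```

Request:
{"method": "apply_moves", "body": {
  "increments": [
    [1, 0, 0, 0, 0],
    [1, 0, 0, 0, 0],
    [1, 0, 0, 0, 0],
    [1, 0, 0, 0, 0],
    [1, 0, 0, 0, 0]
  ]
}}

```text
t: 4.9
eef_pos: [527.3, 223.6, 69.7]
tcp_rot: [0.923, 1.571, 0.665]
ft_force: [0.5, 1.1, 0.1]
opening: 0.266
```

Request:
{"method": "apply_moves", "body": {
  "increments": [
    [1, 0, 0, 0, 0],
    [1, -5, 0, 0, 0],
    [1, -10, 0, 0, 0],
    [1, -15, 0, 0, 0],
    [1, -15, 0, 0, 0],
    [1, -15, 0, 0, 0],
    [1, -15, 0, 0, 0],
    [1, -15, 0, 0, 0],
    [1, -15, 0, 0, 0],
    [1, -15, 0, 0, 0]
  ]
}}

```text
t: 5.9
eef_pos: [526.9, 223.5, 190.9]
tcp_rot: [1.271, 1.571, 1.013]
ft_force: [-1.3, -0.8, -3.5]
opening: 0.273
```

```bash
python3 - <<'E'
from h import *
s,p,R=tool(); print(s['t'],p.round(1),R.round(4).tolist(),s['joints'].round(3),s['ft_force'].round(2),s['moment'].round(3),s['opening'])
w=np.array([578.5,-119.5,0])-p; print((R.T@w).round(1))
E
```

```text
5.9 [526.9 223.5 190.9] [[0.0001, 0.2555, 0.9668], [0.0001, 0.9668, -0.2555], [-1.0, 0.0001, 0.0]] [0.286 0.454 1.731 0.    0.956 0.544] [-1.29 -0.8  -3.53] [-0.065  0.088 -0.005] 0.27304893714752754
[ 190.9 -318.5  137.5]
```

Gauge is held (opening 0.27, weight -3.5 N). Next I move to a spot where the ring shows clear of the gripper in the wrist camera.

Request:
{"method": "apply_moves", "body": {
  "increments": [
    [1, 0, -20, 7, 0],
    [1, 0, -41.5, 14.5, 0],
    [1, 0, -41.5, 14.5, 0],
    [1, 0, -41.5, 14.5, 0],
    [1, 0, -41.5, 14.5, 0],
    [1, 0, -41.5, 14.5, 0],
    [1, 0, -41.5, 14.5, 0],
    [1, 0, -41.5, 14.5, 0],
    [1, 0, -41.5, 14.5, 0],
    [1, 0, -41.5, 14.5, 0]
  ]
}}

```text
t: 6.9
eef_pos: [559.3, -193.7, 190.3]
tcp_rot: [0.545, 1.571, 0.286]
ft_force: [1.3, 0.2, -2.9]
opening: 0.27
```

Request:
{"method": "apply_moves", "body": {
  "increments": [
    [1, 0, 0, 0, 0],
    [1, 0, 0, 0, 0],
    [1, 0, 0, 0, 0]
  ]
}}

```text
t: 7.2
eef_pos: [559.4, -191.2, 189.9]
tcp_rot: [2.387, 1.57, 2.129]
ft_force: [-0.1, -0.7, -3.1]
opening: 0.27
```

```bash
python3 - <<'E'
from h import *
s,p,R=tool(); print(s['t'],p.round(1),R.round(4).tolist(),s['joints'].round(3),s['ft_force'].round(2),s['moment'].round(3),s['opening'])
c=cam('wrist'); save(c,'w3.png',1.5); print(proj(c,[578.5,-119.5,111]))
E
```

```text
7.2 [ 559.4 -191.2  189.9] [[-0.0003, 0.2551, 0.9669], [0.0004, 0.9669, -0.2551], [-1.0, 0.0003, -0.0004]] [-0.441  0.481  1.685  0.     0.976 -0.183] [-0.08 -0.67 -3.09] [-0.044  0.057  0.005] 0.27023449453892934
[254.2 121.6]
```

View pics/w3.png

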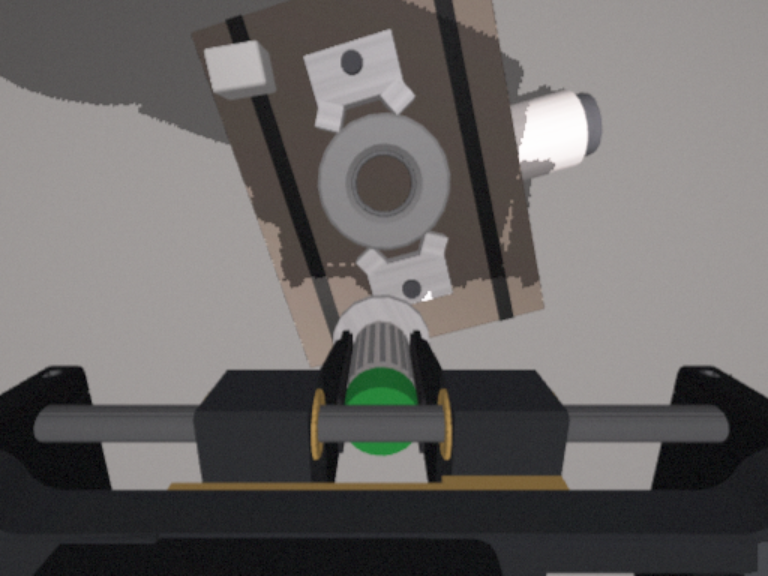

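The wrist view shows the ring centred near (384,181) in the picture, the collar's upper edge at about (381,296), and the jaws closed on the handle at (380,400).

```bash
python3 - <<'E'
from h import *
s,p,R=tool(); c=cam('wrist'); im=c['pixels']
g=cv2.GaussianBlur(cv2.cvtColor(im,cv2.COLOR_RGB2GRAY),(3,3),0)
cir=cv2.HoughCircles(g,cv2.HOUGH_GRADIENT,1,5,param1=80,param2=15,minRadius=38,maxRadius=50); print(cir[0][:3] if cir is not None else None)
# edge rays for outer and bore edges, ellipse fits
u0,v0=256,120.7
for lo,hi,nm in ((36,52,'outer'),(18,30,'bore')):
    pts=[]
    for a in np.arange(0,2*np.pi,.05):
        r=np.arange(lo,hi,.25); x=(u0+r*np.cos(a)).astype(np.float32); y=(v0+r*np.sin(a)).astype(np.float32)
        l=cv2.remap(g.astype(np.float32),x[None],y[None],1)[0]; d=np.gradient(cv2.blur(l[None],(5,1))[0]); 
        k=np.argmin(d) if nm=='outer' else np.argmax(d)
        pts.append((x[k],y[k],r[k]))
    P=np.array(pts,np.float32); ok=abs(P[:,2]-np.median(P[:,2]))<1.8; Q=P[ok,:2]
    e=cv2.fitEllipse(Q); W=onz(c,*e[0],111); print(nm,ok.sum(),np.round(e[0],2),np.round(e[1],1),W, 'diam mm',np.array(e[1])*np.linalg.norm(-c['R'].T@c['t']-W)/c['f'])
    D=W-p; print('tool offset',(R.T@D).round(2))
    # world circle fit
    X=np.array([onz(c,*q,111)[:2] for q in Q]); A=np.c_[2*X,np.ones(len(X))]; sol=np.linalg.lstsq(A,(X**2).sum(1),rcond=None)[0]; print('circ',sol[:2].round(2),2*np.sqrt(sol[2]+sol[:2]@sol[:2]))
for e in(-1.5,-1,0,1): print(e,proj(c,p+R@[24,24+e,0]))
print('col254',g[190:206,253])
print('row215',g[215,215:295])
E
```

```text
[[255.5 119.5  43.8]
 [255.5 125.5  49.4]
 [250.5 118.5  48.3]]
outer 124 [255.51 120.55] [87.6 89.6] [ 579.9 -118.6  111. ] diam mm [77.03116811 78.80078843]
tool offset [78.9  75.07  1.38]
circ [ 579.49 -120.25] 73.99943532803765
bore 76 [255.69 121.6 ] [37.9 39. ] [ 579.9 -119.5  111. ] diam mm [33.33918291 34.28838573]
tool offset [78.9  74.2   1.61]
circ [ 579.73 -119.78] 32.13204101351787
-1.5 [253.8 199. ]
-1 [253.8 198.4]
0 [253.8 197. ]
1 [253.8 195.7]
col254 [167 166 164 162 162 160 147 135 141 159 170 172 172 172 172 173]
row215 [140 130 105  79  68  66  65  67  72  95 133 163 172 171 168 167 167 167
 167 167 168 170 172 173 173 172 172 171 169 164 158 152 143 133 126 125
 126 124 118 112 111 118 126 131 132 136 144 153 161 166 169 171 172 172
 171 169 169 170 172 173 173 172 172 173 173 172 165 149 135 132 134 135
 135 134 134 134 134 134 134 134]
```

Ring centre comes out at (579.5,-120.1), within 1.5 mm of the top and scene estimates. The gauge axis lies on the tool axis to about 0.4 mm. I go above it, turn +32° to give the wrist room for backing, and come down.

Request:
{"method": "apply_moves", "body": {
  "increments": [
    [1, 0, 14, 0.3, 5],
    [1, 0, 15, 0.3, 0],
    [1, 0, 15, 0.3, 0],
    [1, 0, 15, 0.3, 0],
    [1, 0, 15, 0.4, 0],
    [1, 0, 0, 0, 8],
    [1, 0, 0, 0, 8],
    [1, 0, 0, 0, 8],
    [1, 0, 0, 0, 8],
    [1, 0, 0, 0, 0]
  ]
}}

```text
t: 8.3
eef_pos: [585.3, -121.7, 189.6]
tcp_rot: [1.768, 1.571, 0.863]
ft_force: [-0.2, 0.1, -3.3]
opening: 0.27
```

```bash
python3 - <<'E'
from h import *
s,p,R=tool(); print(s['t'],p.round(2),R.round(4).tolist(),s['joints'].round(3),s['ft_force'].round(2),s['moment'].round(3),(R.T@(np.array([579.5,-120,p[2]])-p)).round(2))
E
```

```text
8.3 [ 585.33 -121.74  189.62] [[0.0001, 0.7865, 0.6176], [0.0001, 0.6176, -0.7865], [-1.0, 0.0001, -0.0]] [-0.316  0.49   1.669  0.     0.982  0.589] [-0.16  0.1  -3.32] [-0.048  0.134  0.013] [-0.   -3.51 -4.97]
```

The 5° I put in the first row skewed the path, so I correct that and descend to just above the thread.

Request:
{"method": "apply_moves", "body": {
  "increments": [
    [1, 0, -3.5, -5, 0],
    [1, 3, 0, 0, 0],
    [1, 5, 0, 0, 0],
    [1, 5, 0, 0, 0],
    [1, 5, 0, 0, 0],
    [1, 5, 0, 0, 0],
    [1, 5, 0, 0, 0],
    [1, 2, 0, 0, 0],
    [1, 0, 0, 0, 0],
    [1, 0, 0, 0, 0]
  ]
}}

```text
t: 9.3
eef_pos: [579.3, -120.8, 159.7]
tcp_rot: [1.04, 1.571, 0.136]
ft_force: [-0.2, 0.7, -3.1]
opening: 0.268
```

```bash
python3 - <<'E'
from h import *
s,p,R=tool(); print(s['t'],p.round(2),s['ft_force'].round(2),s['moment'].round(3),(R.T@(np.array([579.5,-120,p[2]])-p)).round(2),s['opening'])
c=cam('wrist'); save(c,'w4.png',1.5)
E
```

```text
9.3 [ 579.28 -120.76  159.72] [-0.21  0.69 -3.08] [-0.056  0.115  0.051] [ 0.    0.64 -0.46] 0.2679331726307149
```

View pics/w4.png

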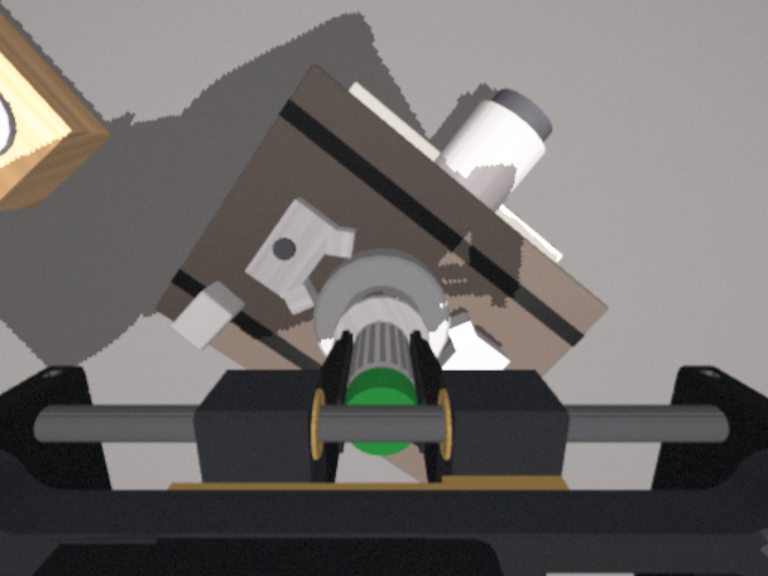

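The view shows the collar centred over the ring, with the ring's outer arc apex at (381,250) in the picture. I correct by 0.6 mm and creep down.

Request:
{"method": "apply_moves", "body": {
  "increments": [
    [1, 1, 0.6, -0.4, 0],
    [1, 1, 0, 0, 0],
    [1, 1, 0, 0, 0],
    [1, 1, 0, 0, 0],
    [1, 0.5, 0, 0, 0],
    [1, 0, 0, 0, 0]
  ]
}}

```text
t: 9.95
eef_pos: [579.4, -120.0, 155.0]
tcp_rot: [2.523, 1.571, 1.619]
ft_force: [1.0, -0.2, -3.5]
opening: 0.27
```

```bash
cat > st.py <<'E'
from h import *
s,p,R=tool(); print(s['t'],p.round(2),'h',(p[2]-141).round(2),'F',s['ft_force'].round(2),'M',s['moment'].round(3),'to579.5',(R.T@(np.array([579.5,-120,p[2]])-p)).round(2),'j6',np.degrees(s['joints'][5]).round(1),'tilt',R[2].round(4))
E
python3 - <<'E'
exec(open('st.py').read())
c=cam('wrist'); g=cv2.cvtColor(c['pixels'],cv2.COLOR_RGB2GRAY)
for e in(-1,0,1): print(e,proj(c,np.r_[(p+R@[0,38+e,0])[:2],111]), proj(c,p+R@[24,24+e,0]))
print(g[158:174,254], g[185:202,254]); 
for r in (185,190): print(r,g[r,205:222],g[r,288:305],proj(c,np.r_[(p+R@[0,25,-28.6])[:2],111]),proj(c,np.r_[(p+R@[0,25,28.6])[:2],111]))
E
```

```text
9.95 [ 579.42 -120.03  155.05] h 14.05 F [ 1.02 -0.21 -3.48] M [-0.087  0.154 -0.005] to579.5 [0.   0.08 0.02] j6 33.7 tilt [-1.e+00  1.e-04 -1.e-04]
-1 [254.1 173. ] [254.1 198.3]
0 [254.1 171.7] [254.1 196.9]
1 [254.1 170.4] [254.1 195.6]
[ 82  82  79  80  78  78  79  82  83  93  96  97 100 100 120 134] [140 141 141 142 141 140 139 131 115 110 105 109 120 147 175 182 182]
185 [141  97  80  81  76  79  77  76  80  79  78  80  78  80  83  89 100] [121  97  85  82  76  80  77  79  77  77  82  78  76  79  78  79  78] [217.3 188.1] [290.8 188.1]
190 [116 113  95  79  77  76  77  77  80  80  80  89 112 126 127 133 137] [138 133 132 129 123  97 126 135  96 125 134 117 104 129 116 106 129] [217.3 188.1] [290.8 188.1]
```

Request:
{"method": "apply_moves", "body": {
  "increments": [
    [1, 0.5, 0, 0, 0],
    [1, 0.5, 0, 0, 0],
    [1, 0, 0, 0, 0]
  ]
}}

```text
t: 10.3
eef_pos: [579.4, -120.0, 154.0]
tcp_rot: [2.999, 1.571, 2.095]
ft_force: [-0.8, 0.6, -3.6]
opening: 0.268
```

```bash
python3 st.py
```

```text
10.3 [ 579.38 -120.02  154.04] h 13.04 F [-0.83  0.59 -3.6 ] M [-0.049  0.123  0.   ] to579.5 [-0.    0.1   0.06] j6 33.7 tilt [-1.e+00  0.e+00 -2.e-04]
```

Request:
{"method": "apply_moves", "body": {
  "increments": [
    [1, 0.5, 0, 0, 0],
    [1, 0.5, 0, 0, 0],
    [1, 0, 0, 0, 0]
  ]
}}

```text
t: 10.6
eef_pos: [579.4, -120.0, 153.0]
tcp_rot: [3.091, 1.571, 2.187]
ft_force: [0.4, 0.5, -3.9]
opening: 0.269
```

Request:
{"method": "apply_moves", "body": {
  "increments": [
    [1, 0.5, 0, 0, 0],
    [1, 0.5, 0, 0, 0],
    [1, 0, 0, 0, 0]
  ]
}}

```text
t: 10.9
eef_pos: [579.4, -120.0, 152.0]
tcp_rot: [2.92, 1.571, 2.016]
ft_force: [0.4, -1.1, -3.6]
opening: 0.272
```

```bash
python3 st.py
```

```text
10.9 [ 579.39 -120.02  152.04] h 11.04 F [ 0.38 -1.11 -3.62] M [-0.095  0.06   0.039] to579.5 [-0.    0.1   0.05] j6 33.7 tilt [-1.e+00  0.e+00 -1.e-04]
```

Request:
{"method": "apply_moves", "body": {
  "increments": [
    [1, 0.5, 0, 0, 0],
    [1, 0.5, 0, 0, 0],
    [1, 0, 0, 0, 0]
  ]
}}

```text
t: 11.2
eef_pos: [579.6, -120.1, 151.5]
tcp_rot: [0.747, 1.57, -0.157]
ft_force: [-0.6, 0.2, 1.4]
opening: 0.268
```

Request:
{"method": "apply_moves", "body": {
  "increments": [
    [1, 0.5, 0, 0, 0],
    [1, 0.3, 0, 0, 0],
    [1, 0, 0, 0, 0]
  ]
}}

```text
t: 11.5
eef_pos: [579.8, -120.1, 151.4]
tcp_rot: [0.672, 1.569, -0.232]
ft_force: [-1.4, 0.3, 8.5]
opening: 0.272
```

Contact: resting at collar height about 10.4 mm with about 12 N. That predicts about 72° of backing. I ease off slightly and turn back, following the lead.

Request:
{"method": "apply_moves", "body": {
  "increments": [
    [1, -0.4, 0, 0, -6],
    [1, -0.2, 0, 0, -6],
    [1, -0.2, 0, 0, -6],
    [1, -0.2, 0, 0, -6],
    [1, -0.2, 0, 0, -6],
    [1, 0, 0, 0, 0]
  ]
}}

```text
t: 12.1
eef_pos: [580.0, -120.2, 152.3]
tcp_rot: [0.143, 1.569, -0.236]
ft_force: [1.0, -0.1, 5.8]
opening: 0.268
```

```bash
python3 st.py
```

```text
12.1 [ 580.03 -120.24  152.27] h 11.27 F [ 0.96 -0.14  5.81] M [ 0.044 -0.128 -0.016] to579.5 [-0.    0.02 -0.58] j6 3.6 tilt [-1.0e+00  3.0e-04  2.1e-03]
```

It rides up 0.9 mm in 30°, as expected. I continue.

Request:
{"method": "apply_moves", "body": {
  "increments": [
    [1, -0.2, 0, 0, -6],
    [1, -0.2, 0, 0, -6],
    [1, -0.2, 0, 0, -6],
    [1, -0.2, 0, 0, -6],
    [1, 0, 0, 0, 0]
  ]
}}

```text
t: 12.6
eef_pos: [579.6, -120.1, 152.5]
tcp_rot: [-0.155, 1.57, -0.117]
ft_force: [0.6, 0.4, 2.6]
opening: 0.27
```

```bash
python3 st.py
```

```text
12.6 [ 579.62 -120.08  152.53] h 11.53 F [0.61 0.4  2.57] M [-0.016 -0.101 -0.01 ] to579.5 [-0.    0.09 -0.12] j6 -20.2 tilt [-1.e+00 -1.e-04  7.e-04]
```

Request:
{"method": "apply_moves", "body": {
  "increments": [
    [1, 0, 0, 0, -6],
    [1, 0, 0, 0, -6],
    [1, 0, 0, 0, 0]
  ]
}}

```text
t: 12.9
eef_pos: [579.0, -119.9, 151.7]
tcp_rot: [2.552, 1.569, 2.797]
ft_force: [0.1, 0.6, -2.9]
opening: 0.267
```

```bash
python3 st.py
```

```text
12.9 [ 579.02 -119.94  151.71] h 10.71 F [ 0.06  0.58 -2.94] M [-0.143 -0.043  0.047] to579.5 [-0.   -0.18  0.45] j6 -32.1 tilt [-1.0e+00  7.0e-04 -1.1e-03]
```

The contact force vanished (Fz is just the weight), so the starts have passed. I lower to follow the drop.

Request:
{"method": "apply_moves", "body": {
  "increments": [
    [1, 1, 0.3, 0.3, 0],
    [1, 1, 0, 0, 0],
    [1, 1, 0, 0, 0],
    [1, 0.5, 0, 0, 0],
    [1, 0, 0, 0, 0]
  ]
}}

```text
t: 13.4
eef_pos: [579.6, -119.6, 148.7]
tcp_rot: [2.245, 1.571, 2.492]
ft_force: [-1.0, 0.4, -3.9]
opening: 0.267
```

Request:
{"method": "apply_moves", "body": {
  "increments": [
    [1, 0.5, 0, 0, 0],
    [1, 0.5, 0, 0, 0],
    [1, 0, 0, 0, 0]
  ]
}}

```text
t: 13.7
eef_pos: [579.7, -119.7, 148.0]
tcp_rot: [-0.404, 1.57, -0.156]
ft_force: [-0.6, 0.3, -2.0]
opening: 0.27
```

```bash
python3 st.py
```

```text
13.7 [ 579.73 -119.72  147.99] h 6.99 F [-0.57  0.34 -2.  ] M [-0.09   0.04   0.011] to579.5 [-0.   -0.22 -0.29] j6 -32.3 tilt [-1.e+00 -2.e-04  4.e-04]
```

It touches again at TCP 148.0, collar about 7 mm, so the drop is confirmed. But the ridden peak, about 11.5–11.8 mm, was only marginally inside the 11.6–14 mm window. I'll lift straight out the way it dropped, turn forward in the air, and ride up once more with lighter pressure and dwell.

Request:
{"method": "apply_moves", "body": {
  "increments": [
    [1, -1, 0, 0, 0],
    [1, -2, 0, 0, 0],
    [1, -2, 0, 0, 0],
    [1, -2, 0, 0, 0],
    [1, 0, 0, 0, 0]
  ]
}}

```text
t: 14.2
eef_pos: [579.8, -119.7, 155.2]
tcp_rot: [-0.406, 1.57, -0.158]
ft_force: [-1.0, 0.6, -4.2]
opening: 0.271
```

Request:
{"method": "apply_moves", "body": {
  "increments": [
    [1, -0.5, 0, 0, 6],
    [1, 0, 0, 0, 6],
    [1, 0, 0, 0, 6],
    [1, 0, 0, 0, 6],
    [1, 0, 0, 0, 6],
    [1, 0, 0, 0, 0]
  ]
}}

```text
t: 14.8
eef_pos: [579.7, -119.7, 155.3]
tcp_rot: [0.902, 1.571, 0.625]
ft_force: [-0.1, -0.1, -3.3]
opening: 0.273
```

```bash
python3 st.py
```

```text
14.8 [ 579.66 -119.66  155.31] h 14.31 F [-0.13 -0.13 -3.26] M [-0.083  0.062  0.002] to579.5 [-0.   -0.37 -0.06] j6 -2.2 tilt [-1.e+00  1.e-04  1.e-04]
```

Request:
{"method": "apply_moves", "body": {
  "increments": [
    [1, 1, 0, 0, 0],
    [1, 1, 0, 0, 0],
    [1, 0.8, 0, 0, 0],
    [1, 0, 0, 0, 0]
  ]
}}

```text
t: 15.2
eef_pos: [579.7, -119.7, 152.7]
tcp_rot: [-0.014, 1.57, -0.289]
ft_force: [-0.6, -0.5, -0.5]
opening: 0.268
```

Request:
{"method": "apply_moves", "body": {
  "increments": [
    [1, 0.3, 0, 0, 0],
    [1, 0.3, 0, 0, 0],
    [1, 0, 0, 0, 0]
  ]
}}

```text
t: 15.5
eef_pos: [580.0, -119.8, 152.5]
tcp_rot: [0.012, 1.57, -0.264]
ft_force: [-0.9, -0.2, 5.1]
opening: 0.27
```

```bash
python3 st.py
```

```text
15.5 [ 579.95 -119.81  152.46] h 11.46 F [-0.87 -0.15  5.11] M [-0.152  0.2    0.004] to579.5 [-0.   -0.3  -0.39] j6 -2.3 tilt [-1.      0.      0.0012]
```

Request:
{"method": "apply_moves", "body": {
  "increments": [
    [1, -0.2, 0, 0, -3],
    [1, -0.1, 0, 0, -3],
    [1, 0, 0, 0, 0]
  ]
}}

```text
t: 15.8
eef_pos: [580.0, -119.7, 152.5]
tcp_rot: [0.097, 1.57, -0.073]
ft_force: [-0.1, 1.2, 3.9]
opening: 0.266
```

Request:
{"method": "apply_moves", "body": {
  "increments": [
    [1, -0.1, 0, 0, -3],
    [1, -0.1, 0, 0, -3],
    [1, 0, 0, 0, 0]
  ]
}}

```text
t: 16.1
eef_pos: [579.9, -119.7, 152.6]
tcp_rot: [0.114, 1.57, 0.047]
ft_force: [1.5, 0.5, 3.8]
opening: 0.268
```

Request:
{"method": "apply_moves", "body": {
  "increments": [
    [1, -0.1, 0, 0, -3],
    [1, 0, 0, 0, 0]
  ]
}}

```text
t: 16.3
eef_pos: [579.8, -119.6, 152.5]
tcp_rot: [0.291, 1.57, 0.276]
ft_force: [0.8, 1.2, 2.1]
opening: 0.268
```

```bash
python3 st.py
```

```text
16.3 [ 579.81 -119.61  152.55] h 11.55 F [0.82 1.24 2.09] M [ 0.057 -0.315  0.01 ] to579.5 [-0.   -0.39 -0.3 ] j6 -17.2 tilt [-1.e+00  1.e-04  5.e-04]
```

Request:
{"method": "apply_moves", "body": {
  "increments": [
    [1, 0, 0, 0, -2],
    [1, 0, 0, 0, 0]
  ]
}}

```text
t: 16.5
eef_pos: [579.7, -119.6, 152.5]
tcp_rot: [0.625, 1.57, 0.644]
ft_force: [1.3, -0.0, 1.0]
opening: 0.273
```

Request:
{"method": "apply_moves", "body": {
  "increments": [
    [1, 0, 0, 0, -2],
    [1, 0, 0, 0, 0]
  ]
}}

```text
t: 16.7
eef_pos: [579.7, -119.6, 152.4]
tcp_rot: [1.109, 1.571, 1.163]
ft_force: [1.4, -0.1, 0.5]
opening: 0.271
```

Request:
{"method": "apply_moves", "body": {
  "increments": [
    [1, 0, 0, 0, -2],
    [1, 0, 0, 0, 0]
  ]
}}

```text
t: 16.9
eef_pos: [579.4, -119.5, 152.4]
tcp_rot: [2.368, 1.57, 2.456]
ft_force: [-0.0, 0.6, 0.6]
opening: 0.268
```

```bash
python3 st.py
```

```text
16.9 [ 579.44 -119.5   152.37] h 11.37 F [-0.01  0.65  0.64] M [ 0.255 -0.016  0.038] to579.5 [-0.   -0.5   0.02] j6 -23.2 tilt [-1.e+00  5.e-04 -5.e-04]
```

The drop is gradual (rounded starts), with a plateau at TCP 152.5–152.6, h about 11.8, held for over 0.5 s under 4–6 N. I finish the drop and lower.

Request:
{"method": "apply_moves", "body": {
  "increments": [
    [1, 0, 0, 0, -5],
    [1, 0, 0, 0, -5],
    [1, 1, 0, 0, 0],
    [1, 1, 0, 0, 0],
    [1, 1, 0, 0, 0],
    [1, 0.8, 0, 0, 0],
    [1, 0, 0, 0, 0]
  ]
}}

```text
t: 17.6
eef_pos: [579.5, -119.7, 148.5]
tcp_rot: [2.393, 1.57, 2.657]
ft_force: [-1.2, 0.4, -4.1]
opening: 0.267
```

Request:
{"method": "apply_moves", "body": {
  "increments": [
    [1, 0.5, 0, 0, 0],
    [1, 0.3, 0, 0, 0],
    [1, 0, 0, 0, 0]
  ]
}}

```text
t: 17.9
eef_pos: [579.7, -119.7, 148.0]
tcp_rot: [-0.177, 1.571, 0.088]
ft_force: [0.6, 0.2, -2.8]
opening: 0.268
```

```bash
python3 st.py
```

```text
17.9 [ 579.7  -119.68  148.02] h 7.02 F [ 0.58  0.16 -2.83] M [-0.105  0.064 -0.066] to579.5 [-0.   -0.26 -0.27] j6 -33.3 tilt [-1.e+00 -0.e+00  3.e-04]
```

Same seat at 148.0. Now I screw forward, feeding 0.2 mm per 6°.

Request:
{"method": "apply_moves", "body": {
  "increments": [
    [1, 0.2, 0, 0, 6],
    [1, 0.2, 0, 0, 6],
    [1, 0.2, 0, 0, 6],
    [1, 0.2, 0, 0, 6],
    [1, 0.2, 0, 0, 6],
    [1, 0, 0, 0, 0]
  ]
}}

```text
t: 18.5
eef_pos: [579.7, -119.7, 147.0]
tcp_rot: [0.2, 1.571, -0.06]
ft_force: [0.7, -0.7, -2.3]
opening: 0.271
```

```bash
python3 st.py
```

```text
18.5 [ 579.7  -119.72  147.01] h 6.01 F [ 0.7  -0.74 -2.28] M [-0.138  0.061 -0.017] to579.5 [-0.   -0.32 -0.12] j6 -3.2 tilt [-1.e+00  1.e-04  3.e-04]
```

Clean, with almost no force. I continue.

Request:
{"method": "apply_moves", "body": {
  "increments": [
    [1, 0.2, 0, 0, 6],
    [1, 0.2, 0, 0, 6],
    [1, 0.2, 0, 0, 6],
    [1, 0.2, 0, 0, 6],
    [1, 0.2, 0, 0, 6],
    [1, 0.2, 0, 0, 6],
    [1, 0.2, 0, 0, 6],
    [1, 0.2, 0, 0, 6],
    [1, 0.2, 0, 0, 6],
    [1, 0, 0, 0, 0]
  ]
}}

```text
t: 19.5
eef_pos: [579.8, -119.8, 145.2]
tcp_rot: [0.798, 1.57, -0.402]
ft_force: [1.0, 0.5, -2.1]
opening: 0.273
```

```bash
python3 st.py
```

```text
19.5 [ 579.82 -119.83  145.23] h 4.23 F [ 0.98  0.48 -2.09] M [-0.238  0.038  0.008] to579.5 [-0.   -0.36  0.05] j6 50.7 tilt [-1.e+00  4.e-04  4.e-04]
```

Request:
{"method": "apply_moves", "body": {
  "increments": [
    [1, 0.2, 0, 0, 6],
    [1, 0.2, 0, 0, 6],
    [1, 0.2, 0, 0, 6],
    [1, 0.2, 0, 0, 6],
    [1, 0.2, 0, 0, 6],
    [1, 0.2, 0, 0, 6],
    [1, 0, 0, 0, 0]
  ]
}}

```text
t: 20.2
eef_pos: [580.0, -120.1, 144.1]
tcp_rot: [1.242, 1.57, -0.584]
ft_force: [0.7, -2.5, -4.0]
opening: 0.269
```

```bash
python3 st.py
```

```text
20.2 [ 579.97 -120.08  144.08] h 3.08 F [ 0.69 -2.48 -4.01] M [-0.678 -0.088  0.02 ] to579.5 [-0.   -0.47  0.04] j6 86.6 tilt [-1.0e+00  1.1e-03  4.0e-04]
```

Request:
{"method": "apply_moves", "body": {
  "increments": [
    [1, 0.1, 0.3, 0.3, 3],
    [1, 0.2, 0, 0, 6],
    [1, 0.2, 0, 0, 6],
    [1, 0.2, 0, 0, 6],
    [1, 0.2, 0, 0, 6],
    [1, 0, 0, 0, 0]
  ]
}}

```text
t: 20.8
eef_pos: [580.0, -120.3, 143.2]
tcp_rot: [1.553, 1.57, -0.743]
ft_force: [0.0, -3.3, -3.2]
opening: 0.27
```

```bash
python3 st.py
```

```text
20.8 [ 579.99 -120.34  143.17] h 2.17 F [ 0.03 -3.27 -3.2 ] M [-0.783  0.091  0.033] to579.5 [-0.   -0.59  0.07] j6 113.5 tilt [-1.e+00  7.e-04  0.e+00]
```

Request:
{"method": "apply_moves", "body": {
  "increments": [
    [1, 0.2, 0, 0.1, 6],
    [1, 0.2, 0, 0.1, 6],
    [1, 0.2, 0, 0, 6],
    [1, 0.2, 0, 0, 6],
    [1, 0, 0, 0, 0],
    [1, 0, 0, 0, 0]
  ]
}}

```text
t: 21.4
eef_pos: [579.9, -120.5, 142.4]
tcp_rot: [2.03, 1.57, -0.682]
ft_force: [0.0, -5.4, -2.1]
opening: 0.271
```

```bash
python3 st.py
```

```text
21.4 [ 579.85 -120.48  142.38] h 1.38 F [ 0.03 -5.4  -2.07] M [-0.994  0.12  -0.042] to579.5 [-0.   -0.58  0.12] j6 137.3 tilt [-1.e+00  6.e-04 -3.e-04]
```

170° turned, collar about 1.4 mm up, and the wrist is near its limit. I open and regrasp, turned back.

Request:
{"method": "apply_moves", "body": {
  "increments": [
    [0.3, 0, 0, 0, 0],
    [0.3, 0, 0, 0, 0],
    [0.3, 0, 0, 0, 0],
    [0.3, 0, 0, 0, 0],
    [0.3, 0, 0, 0, 0],
    [0.3, 0, 0, 0, 0]
  ]
}}

```text
t: 22.0
eef_pos: [579.7, -120.1, 142.2]
tcp_rot: [-2.179, 1.571, 1.385]
ft_force: [-0.1, -0.1, -0.3]
opening: 0.682
```

```bash
python3 - <<'E'
exec(open('st.py').read()); print(s['opening'],'to centre',(R.T@(np.array([579.8,-120.1,p[2]])-p)).round(2))
c=cam('wrist'); save(c,'w5.png',1.5)
E
```

```text
22.0 [ 579.7  -120.11  142.23] h 1.23 F [-0.08 -0.1  -0.3 ] M [0.072 0.102 0.007] to579.5 [ 0.   -0.19  0.14] j6 137.7 tilt [-1.e+00 -1.e-04 -1.e-04]
0.6816022221588209 to centre [ 0.    0.03 -0.1 ]
```

View pics/w5.png

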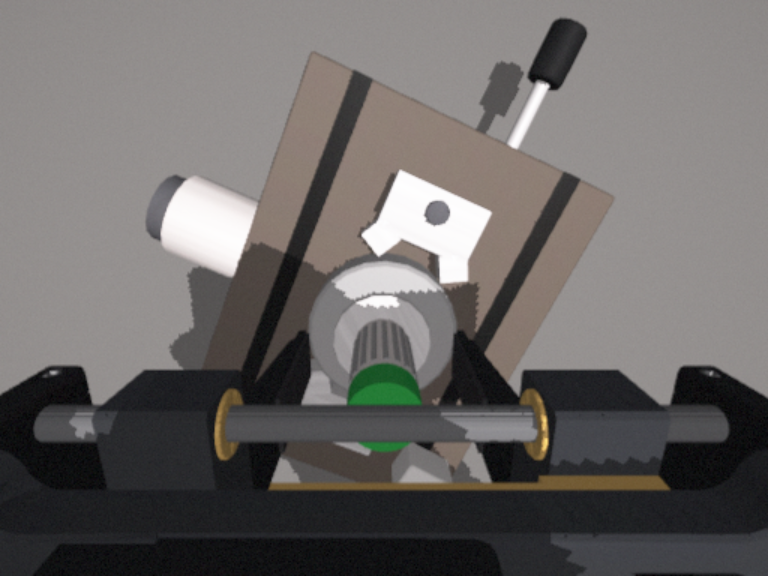

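The gauge stands upright, concentric with the ring, and the green band is centred between the open jaws at about (385,400). I turn the empty gripper back 100° and regrip.

Request:
{"method": "apply_moves", "body": {
  "increments": [
    [0.3, 0, 0, 0, -8],
    [0.3, 0, 0, 0, -8],
    [0.3, 0, 0, 0, -8],
    [0.3, 0, 0, 0, -8],
    [0.3, 0, 0, 0, -8],
    [0.3, 0, 0, 0, -8],
    [0.3, 0, 0, 0, -8],
    [0.3, 0, 0, 0, -8],
    [0.3, 0, 0, 0, -8],
    [0.3, 0, 0, 0, -8]
  ]
}}

```text
t: 23.05
eef_pos: [579.7, -120.2, 142.2]
tcp_rot: [2.396, 1.571, 1.078]
ft_force: [0.3, 0.3, 0.1]
opening: 0.702
```

Request:
{"method": "apply_moves", "body": {
  "increments": [
    [0.3, 0, 0, 0, -8],
    [0.3, 0, 0, 0, -8],
    [0.3, 0, 0, 0, 0],
    [1, 0, 0, 0, 0],
    [1, 0, 0, 0, 0],
    [1, 0, 0, 0, 0],
    [1, 0, 0, 0, 0],
    [1, 0, 0, 0, 0],
    [1, 0, 0, 0, 0],
    [1, 0, 0, 0, 0]
  ]
}}

```text
t: 24.05
eef_pos: [579.8, -120.2, 142.2]
tcp_rot: [1.102, 1.571, 0.059]
ft_force: [0.9, -0.3, 0.0]
opening: 0.267
```

```bash
python3 st.py
```

```text
24.05 [ 579.79 -120.19  142.25] h 1.25 F [ 0.91 -0.26  0.03] M [-0.049  0.025 -0.019] to579.5 [-0.   -0.16 -0.31] j6 41.7 tilt [-1.e+00  2.e-04  1.e-04]
```

Request:
{"method": "apply_moves", "body": {
  "increments": [
    [1, 0.2, 0, 0, 6],
    [1, 0.2, 0, 0, 6],
    [1, 0.2, 0, 0, 6],
    [1, 0.2, 0, 0, 6],
    [1, 0, 0, 0, 0]
  ]
}}

```text
t: 24.55
eef_pos: [579.9, -120.2, 141.5]
tcp_rot: [1.486, 1.57, 0.021]
ft_force: [0.2, 0.1, -0.2]
opening: 0.271
```

```bash
python3 st.py
```

```text
24.55 [ 579.86 -120.23  141.46] h 0.46 F [ 0.18  0.14 -0.2 ] M [-0.07  -0.021 -0.072] to579.5 [-0.   -0.33 -0.27] j6 65.8 tilt [-1.e+00  4.e-04  0.e+00]
```

Request:
{"method": "apply_moves", "body": {
  "increments": [
    [1, 0.1, 0, 0, 4],
    [1, 0.1, 0, 0, 4],
    [1, 0, 0, 0, 0]
  ]
}}

```text
t: 24.85
eef_pos: [579.8, -120.2, 141.2]
tcp_rot: [1.97, 1.571, 0.37]
ft_force: [0.4, -0.6, 0.3]
opening: 0.269
```

```bash
python3 st.py
```

```text
24.85 [ 579.77 -120.2   141.24] h 0.24 F [ 0.42 -0.6   0.3 ] M [-0.057  0.027  0.003] to579.5 [-0.   -0.28 -0.19] j6 73.6 tilt [-1.e+00  2.e-04 -1.e-04]
```

Request:
{"method": "apply_moves", "body": {
  "increments": [
    [1, 0.13, 0, 0, 4],
    [1, 0.13, 0, 0, 4],
    [1, 0, 0, 0, 0]
  ]
}}

```text
t: 25.15
eef_pos: [579.8, -120.2, 141.0]
tcp_rot: [1.733, 1.571, -0.007]
ft_force: [1.0, -0.2, 0.4]
opening: 0.266
```

```bash
python3 st.py
```

```text
25.15 [ 579.77 -120.22  141.02] h 0.02 F [ 0.96 -0.19  0.37] M [-0.05   0.076 -0.003] to579.5 [-0.   -0.3  -0.17] j6 81.5 tilt [-1.e+00  3.e-04 -0.e+00]
```

Request:
{"method": "apply_moves", "body": {
  "increments": [
    [1, 0.13, 0, 0, 4],
    [1, 0, 0, 0, 0]
  ]
}}

```text
t: 25.35
eef_pos: [579.7, -120.2, 140.9]
tcp_rot: [2.364, 1.571, 0.555]
ft_force: [0.3, -0.9, 1.4]
opening: 0.269
```

```bash
python3 st.py
```

```text
25.35 [ 579.72 -120.18  140.91] h -0.09 F [ 0.29 -0.9   1.38] M [-0.127  0.197  0.003] to579.5 [-0.   -0.25 -0.12] j6 85.5 tilt [-1.e+00  1.e-04 -1.e-04]
```

Request:
{"method": "apply_moves", "body": {
  "increments": [
    [1, 0.13, 0, 0, 4],
    [1, 0, 0, 0, 0]
  ]
}}

```text
t: 25.55
eef_pos: [579.7, -120.2, 140.9]
tcp_rot: [2.09, 1.571, 0.212]
ft_force: [-0.2, -1.3, 3.2]
opening: 0.27
```

```bash
python3 st.py
```

```text
25.55 [ 579.73 -120.19  140.86] h -0.14 F [-0.24 -1.27  3.19] M [0.001 0.295 0.011] to579.5 [-0.   -0.28 -0.12] j6 89.5 tilt [-1.e+00  1.e-04 -1.e-04]
```

Request:
{"method": "apply_moves", "body": {
  "increments": [
    [1, 0.13, 0, 0, 4],
    [1, 0, 0, 0, 0]
  ]
}}

```text
t: 25.75
eef_pos: [579.8, -120.2, 140.9]
tcp_rot: [1.893, 1.57, -0.055]
ft_force: [-0.4, -0.2, 4.6]
opening: 0.269
```

```bash
python3 st.py
```

```text
25.75 [ 579.82 -120.2   140.85] h -0.15 F [-0.45 -0.19  4.6 ] M [ 0.088  0.372 -0.032] to579.5 [-0.   -0.37 -0.07] j6 93.5 tilt [-1.e+00  4.e-04 -1.e-04]
```

Home found: TCP stops at 140.87 while force rises, after about 215°, which agrees with a landing height of about 7.15 mm. That calibrates the earlier peak at only about 11.6–11.8 mm, which is too close to the 11.6 limit to rely on. With 38 s left, I'll unscrew the same way, repeat the ride with a lighter touch, and screw home again.

Request:
{"method": "apply_moves", "body": {
  "increments": [
    [1, -0.2, 0, 0, -6],
    [1, -0.2, 0, 0, -6],
    [1, -0.2, 0, 0, -6],
    [1, -0.2, 0, 0, -6],
    [1, -0.2, 0, 0, -6],
    [1, -0.2, 0, 0, -6],
    [1, -0.2, 0, 0, -6],
    [1, -0.2, 0, 0, -6],
    [1, -0.2, 0, 0, -6],
    [1, 0, 0, 0, 0]
  ]
}}

```text
t: 26.75
eef_pos: [579.8, -120.2, 142.3]
tcp_rot: [1.324, 1.571, 0.321]
ft_force: [0.8, -0.3, 1.3]
opening: 0.272
```

```bash
python3 st.py
```

```text
26.75 [ 579.78 -120.17  142.32] h 1.32 F [ 0.81 -0.25  1.27] M [-0.146  0.078  0.015] to579.5 [-0.   -0.14 -0.3 ] j6 39.4 tilt [-1.e+00  2.e-04  1.e-04]
```

Request:
{"method": "apply_moves", "body": {
  "increments": [
    [1, -0.2, 0, 0, -6],
    [1, -0.2, 0, 0, -6],
    [1, -0.2, 0, 0, -6],
    [1, -0.2, 0, 0, -6],
    [1, -0.2, 0, 0, -6],
    [1, -0.2, 0, 0, -6],
    [1, -0.2, 0, 0, -6],
    [1, -0.2, 0, 0, -6],
    [1, -0.2, 0, 0, -6],
    [1, 0, 0, 0, 0]
  ]
}}

```text
t: 27.75
eef_pos: [579.4, -120.1, 144.1]
tcp_rot: [2.802, 1.57, 2.737]
ft_force: [-0.9, -0.8, 0.6]
opening: 0.265
```

Request:
{"method": "apply_moves", "body": {
  "increments": [
    [1, -0.2, 0, 0, -6],
    [1, -0.2, 0, 0, -6],
    [1, -0.2, 0, 0, -6],
    [1, -0.2, 0, 0, -6],
    [1, -0.2, 0, 0, -6],
    [1, -0.2, 0, 0, -6],
    [1, -0.2, 0, 0, -6],
    [1, -0.2, 0, 0, -6],
    [1, -0.2, 0, 0, -6],
    [1, 0, 0, 0, 0]
  ]
}}

```text
t: 28.75
eef_pos: [579.6, -120.2, 146.0]
tcp_rot: [1.615, 1.571, 2.489]
ft_force: [-1.4, -0.1, 3.1]
opening: 0.271
```

```bash
python3 st.py
```

```text
28.75 [ 579.59 -120.18  146.03] h 5.03 F [-1.38 -0.07  3.07] M [ 0.01   0.214 -0.053] to579.5 [0.   0.18 0.08] j6 -68.2 tilt [-1.e+00  2.e-04 -0.e+00]
```

Request:
{"method": "apply_moves", "body": {
  "increments": [
    [1, -0.2, 0, 0, -6],
    [1, -0.2, 0, 0, -6],
    [1, -0.2, 0, 0, -6],
    [1, -0.2, 0, 0, -6],
    [1, -0.2, 0, 0, -6],
    [1, -0.2, 0, 0, -6],
    [1, -0.2, 0, 0, -6],
    [1, -0.2, 0, 0, -6],
    [1, -0.2, 0, 0, -6],
    [1, -0.2, 0, 0, -6]
  ]
}}

```text
t: 29.75
eef_pos: [579.9, -120.3, 148.1]
tcp_rot: [-2.233, 1.57, -0.312]
ft_force: [0.2, -1.9, 2.3]
opening: 0.272
```

Request:
{"method": "apply_moves", "body": {
  "increments": [
    [1, -0.2, 0, 0, -3],
    [1, -0.5, 0, 0, 0],
    [1, -1, 0, 0, 0],
    [1, 0, 0, 0, 0]
  ]
}}

```text
t: 30.15
eef_pos: [579.5, -120.1, 149.4]
tcp_rot: [0.677, 1.57, 2.649]
ft_force: [-0.9, -0.5, -4.0]
opening: 0.271
```

```bash
python3 st.py
```

```text
30.15 [ 579.5  -120.09  149.37] h 8.37 F [-0.86 -0.48 -4.02] M [-0.041  0.06   0.002] to579.5 [ 0.   -0.04  0.09] j6 -131.1 tilt [-1.e+00  5.e-04  6.e-04]
```

It lifts free. I raise it, turn forward 27°, and come down very lightly.

Request:
{"method": "apply_moves", "body": {
  "increments": [
    [1, -2, 0, 0, 0],
    [1, -2, 0, 0, 0],
    [1, -2, 0, 0, 0],
    [1, 0, 0, 0, 7],
    [1, 0, 0, 0, 7],
    [1, 0, 0, 0, 7],
    [1, 0, 0, 0, 6],
    [1, 0, 0, 0, 0]
  ]
}}

```text
t: 30.95
eef_pos: [579.7, -120.1, 155.8]
tcp_rot: [-0.619, 1.571, 0.883]
ft_force: [0.6, -0.4, -4.3]
opening: 0.269
```

```bash
python3 st.py
```

```text
30.95 [ 579.7  -120.12  155.82] h 14.82 F [ 0.57 -0.43 -4.25] M [ 0.033  0.01  -0.012] to579.5 [-0.    0.21  0.11] j6 -104.2 tilt [-1.e+00 -1.e-04  1.e-04]
```

Request:
{"method": "apply_moves", "body": {
  "increments": [
    [1, 0.9, 0, 0, 0],
    [1, 0.9, 0, 0, 0],
    [1, 0.8, 0, 0, 0],
    [1, 0, 0, 0, 0]
  ]
}}

```text
t: 31.35
eef_pos: [579.8, -120.2, 153.2]
tcp_rot: [-1.641, 1.571, -0.136]
ft_force: [-0.2, 0.4, -2.3]
opening: 0.273
```

Request:
{"method": "apply_moves", "body": {
  "increments": [
    [1, 0.2, 0, 0, 0],
    [1, 0, 0, 0, 0]
  ]
}}

```text
t: 31.55
eef_pos: [579.8, -120.2, 153.1]
tcp_rot: [-1.666, 1.57, -0.161]
ft_force: [-0.4, 0.4, -0.9]
opening: 0.273
```

```bash
python3 st.py
```

```text
31.55 [ 579.8  -120.24  153.07] h 12.07 F [-0.39  0.43 -0.86] M [-0.013  0.058  0.011] to579.5 [-0.    0.32  0.22] j6 -104.3 tilt [-1.e+00 -4.e-04 -0.e+00]
```

Better centred this time: contact at h = 12.2 mm with about 2.6 N, well inside the window. I press slightly and ride back over the starts.

Request:
{"method": "apply_moves", "body": {
  "increments": [
    [1, 0.15, 0, 0, 0],
    [1, 0, 0, 0, 0],
    [1, -0.1, 0, 0, -3],
    [1, -0.1, 0, 0, -3],
    [1, 0, 0, 0, 0]
  ]
}}

```text
t: 32.05
eef_pos: [579.8, -120.2, 153.0]
tcp_rot: [-1.516, 1.57, 0.094]
ft_force: [-0.3, -0.8, -0.2]
opening: 0.271
```

```bash
python3 st.py
```

```text
32.05 [ 579.84 -120.2   153.02] h 12.02 F [-0.3  -0.79 -0.18] M [ 0.04  -0.058  0.028] to579.5 [-0.    0.33  0.21] j6 -110.4 tilt [-1.e+00 -4.e-04  0.e+00]
```

Request:
{"method": "apply_moves", "body": {
  "increments": [
    [1, 0, 0, 0, -3],
    [1, 0, 0, 0, 0],
    [1, 0, 0, 0, -3],
    [1, 0, 0, 0, 0]
  ]
}}

```text
t: 32.45
eef_pos: [579.7, -120.1, 152.9]
tcp_rot: [-0.283, 1.571, 1.429]
ft_force: [0.4, 0.6, -0.6]
opening: 0.269
```

```bash
python3 st.py
```

```text
32.45 [ 579.71 -120.14  152.89] h 11.89 F [ 0.43  0.63 -0.58] M [ 0.097 -0.016  0.021] to579.5 [0.   0.19 0.17] j6 -116.2 tilt [-1.e+00 -1.e-04  2.e-04]
```

Step 1 is now clear: h about 12.1 for over 1 s under about 3 N. I finish backing, then lower into the drop.

Request:
{"method": "apply_moves", "body": {
  "increments": [
    [1, 0, 0, 0, -5],
    [1, 0, 0, 0, -5],
    [1, 0, 0, 0, -3],
    [1, 1, 0, 0, 0],
    [1, 1, 0, 0, 0],
    [1, 1, 0, 0, 0],
    [1, 1, 0, 0, 0],
    [1, 0.5, 0, 0, 0],
    [1, 0, 0, 0, 0]
  ]
}}

```text
t: 33.35
eef_pos: [579.7, -120.2, 148.4]
tcp_rot: [0.217, 1.571, 2.158]
ft_force: [-0.4, 0.5, -3.1]
opening: 0.271
```

```bash
python3 st.py
```

```text
33.35 [ 579.68 -120.2   148.36] h 7.36 F [-0.44  0.52 -3.15] M [ 0.089  0.048 -0.029] to579.5 [0.   0.09 0.25] j6 -129.3 tilt [-1.e+00  0.e+00  1.e-04]
```

Request:
{"method": "apply_moves", "body": {
  "increments": [
    [1, 0.3, 0, 0, 0],
    [1, 0, 0, 0, 0]
  ]
}}

```text
t: 33.55
eef_pos: [579.8, -120.2, 148.2]
tcp_rot: [-2.016, 1.571, -0.076]
ft_force: [-0.3, -0.7, -2.9]
opening: 0.268
```

```bash
python3 st.py
```

```text
33.55 [ 579.77 -120.22  148.24] h 7.24 F [-0.35 -0.72 -2.92] M [-0.009 -0.005 -0.012] to579.5 [-0.    0.17  0.3 ] j6 -129.3 tilt [-1.e+00 -3.e-04 -1.e-04]
```

It dropped and is near its seat. I screw forward about 216°.

Request:
{"method": "apply_moves", "body": {
  "increments": [
    [1, 0.2, 0, 0, 6],
    [1, 0.2, 0, 0, 6],
    [1, 0.2, 0, 0, 6],
    [1, 0.2, 0, 0, 6],
    [1, 0.2, 0, 0, 6],
    [1, 0.2, 0, 0, 6],
    [1, 0.2, 0, 0, 6],
    [1, 0.2, 0, 0, 6],
    [1, 0.2, 0, 0, 6],
    [1, 0.2, 0, 0, 6]
  ]
}}

```text
t: 34.55
eef_pos: [579.8, -120.2, 146.2]
tcp_rot: [-0.681, 1.571, 0.208]
ft_force: [0.0, -0.5, -2.2]
opening: 0.269
```

```bash
python3 st.py
```

```text
34.55 [ 579.76 -120.17  146.2 ] h 5.2 F [ 0.03 -0.52 -2.19] M [-0.062  0.051  0.051] to579.5 [-0.    0.31 -0.03] j6 -69.1 tilt [-1.e+00 -1.e-04  2.e-04]
```

Request:
{"method": "apply_moves", "body": {
  "increments": [
    [1, 0.2, 0, 0, 6],
    [1, 0.2, 0, 0, 6],
    [1, 0.2, 0, 0, 6],
    [1, 0.2, 0, 0, 6],
    [1, 0.2, 0, 0, 6],
    [1, 0.2, 0, 0, 6],
    [1, 0.2, 0, 0, 6],
    [1, 0.2, 0, 0, 6],
    [1, 0.2, 0, 0, 6],
    [1, 0.2, 0, 0, 6]
  ]
}}

```text
t: 35.55
eef_pos: [579.7, -120.1, 144.1]
tcp_rot: [1.608, 1.571, 1.45]
ft_force: [0.8, 0.5, -3.9]
opening: 0.272
```

```bash
python3 st.py
```

```text
35.55 [ 579.69 -120.14  144.1 ] h 3.1 F [ 0.77  0.54 -3.87] M [-0.095  0.124 -0.077] to579.5 [ 0.    0.11 -0.21] j6 -9.1 tilt [-1.e+00  1.e-04 -0.e+00]
```

Request:
{"method": "apply_moves", "body": {
  "increments": [
    [1, 0.2, 0, 0, 6],
    [1, 0.2, 0, 0, 6],
    [1, 0.2, 0, 0, 6],
    [1, 0.2, 0, 0, 6],
    [1, 0.2, 0, 0, 6],
    [1, 0.2, 0, 0, 6],
    [1, 0.2, 0, 0, 6],
    [1, 0.2, 0, 0, 6],
    [1, 0.2, 0, 0, 6],
    [1, 0.2, 0, 0, 6]
  ]
}}

```text
t: 36.55
eef_pos: [579.7, -120.2, 142.1]
tcp_rot: [2.641, 1.571, 1.436]
ft_force: [-0.3, 0.0, -3.5]
opening: 0.264
```

```bash
python3 st.py
```

```text
36.55 [ 579.71 -120.17  142.1 ] h 1.1 F [-0.3   0.04 -3.5 ] M [-0.107  0.168  0.031] to579.5 [ 0.   -0.13 -0.23] j6 50.9 tilt [-1.e+00  0.e+00 -1.e-04]
```

Request:
{"method": "apply_moves", "body": {
  "increments": [
    [1, 0.2, 0, 0, 6],
    [1, 0.2, 0, 0, 6],
    [1, 0.2, 0, 0, 6],
    [1, 0.2, 0, 0, 6],
    [1, 0.2, 0, 0, 6],
    [1, 0, 0, 0, 0]
  ]
}}

```text
t: 37.15
eef_pos: [579.8, -120.2, 141.1]
tcp_rot: [1.744, 1.571, 0.018]
ft_force: [-0.1, -1.0, -3.4]
opening: 0.269
```

```bash
python3 st.py
```

```text
37.15 [ 579.78 -120.23  141.13] h 0.13 F [-0.15 -0.97 -3.39] M [-0.11   0.171 -0.005] to579.5 [-0.   -0.31 -0.18] j6 80.8 tilt [-1.e+00  2.e-04 -0.e+00]
```

Request:
{"method": "apply_moves", "body": {
  "increments": [
    [1, 0.2, 0, 0, 4],
    [1, 0.2, 0, 0, 3],
    [1, 0.2, 0, 0, 0],
    [1, 0, 0, 0, 0]
  ]
}}

```text
t: 37.55
eef_pos: [579.9, -120.3, 140.9]
tcp_rot: [1.597, 1.57, -0.247]
ft_force: [-0.5, -1.1, 1.5]
opening: 0.265
```

```bash
python3 st.py
```

```text
37.55 [ 579.88 -120.28  140.91] h -0.09 F [-0.47 -1.14  1.47] M [-0.115  0.381 -0.009] to579.5 [-0.   -0.44 -0.16] j6 87.5 tilt [-1.e+00  7.e-04 -0.e+00]
```

Home again: TCP 140.91 with rising force at the same angle. I release and retreat upward.

Request:
{"method": "apply_moves", "body": {
  "increments": [
    [0, 0, 0, 0, 0],
    [0, 0, 0, 0, 0],
    [0, 0, 0, 0, 0],
    [0, 0, 0, 0, 0],
    [0, 0, 0, 0, 0],
    [0, 0, 0, 0, 0],
    [0, 0, 0, 0, 0],
    [0, 0, 0, 0, 0]
  ]
}}

```text
t: 38.35
eef_pos: [579.7, -120.2, 140.5]
tcp_rot: [2.653, 1.571, 0.806]
ft_force: [0.7, -1.2, -0.5]
opening: 0.889
```

Request:
{"method": "apply_moves", "body": {
  "increments": [
    [0, -5, 0, 0, 0],
    [0, -15, 0, 0, 0],
    [0, -20, 0, 0, 0],
    [0, -20, 0, 0, 0],
    [0, -20, 0, 0, 0],
    [0, -20, 0, 0, 0],
    [0, -20, 0, 0, 0],
    [0, 0, -40, 0, 0],
    [0, 0, -40, 0, 0],
    [0, 0, 0, 0, 0]
  ]
}}

```text
t: 39.35
eef_pos: [499.1, -97.1, 261.2]
tcp_rot: [-1.646, 1.57, 2.791]
ft_force: [0.6, 0.1, 0.1]
opening: 1.0
```

Request:
{"method": "apply_moves", "body": {
  "increments": [
    [0, 0, 0, 0, 0],
    [0, 0, 0, 0, 0]
  ]
}}

```text
t: 39.55
eef_pos: [503.6, -98.7, 260.9]
tcp_rot: [1.611, 1.57, -0.236]
ft_force: [0.1, -0.8, 0.9]
opening: 0.999
```

```bash
python3 - <<'E'
exec(open('st.py').read())
c=cam('wrist'); save(c,'w6.png',1.5); print(proj(c,[579.8,-120.2,111]),proj(c,[579.8,-120.2,181]))
c=cam('scene'); hsv=cv2.cvtColor(c['pixels'],cv2.COLOR_RGB2HSV)
for nm,lo,hi in (("g",45,85),("b",100,130),("r",0,6)):
    k,l,st,ce=cv2.connectedComponentsWithStats(cv2.inRange(hsv,(lo,120,50),(hi,255,255)))
    for i in range(1,k):
        if st[i,4]>60: print(nm,ce[i].round(1),onz(c,*ce[i],178 if nm=='g' else 107))
E
```

```text
39.55 [503.57 -98.7  260.87] h 119.87 F [ 0.06 -0.77  0.86] M [-0.008  0.185 -0.057] to579.5 [ 0.09 78.86 -0.19] j6 87.3 tilt [-1.      0.0011 -0.    ]
[254.  114.8] [254.  115.1]
g [119.5 198.4] [ 582.2 -118.7  178. ]
b [369.6   3.9] [-462.2  546.   107. ]
b [26.4 52.3] [-123.4 -587.7  107. ]
b [280.7 191.1] [506.1 150.1 107. ]
r [361.8 205. ] [548.4 296.2 107. ]
```

View pics/w6.png

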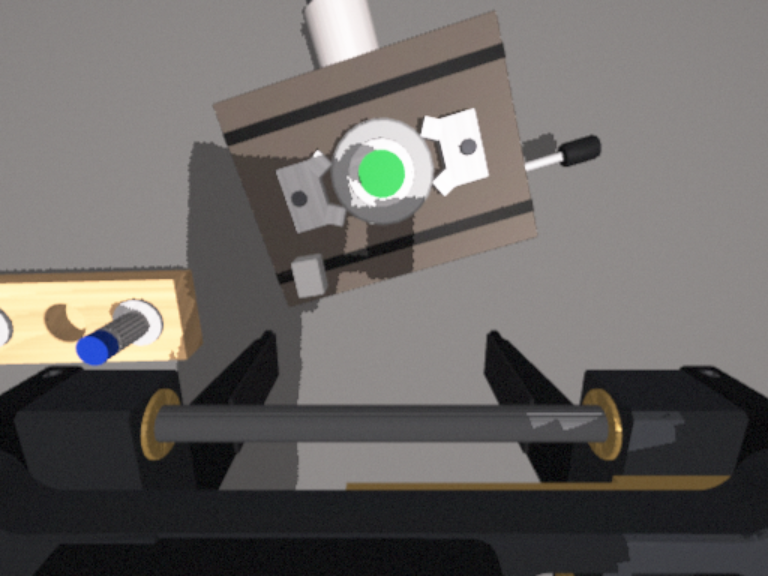

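The gauge's green top is at (382,173) in the picture, where the axis projects (381,172.5). So it stands upright, concentric and free. The block is still on its corner at (309,275), and the red and blue gauges have not moved. I hand the job in.

```bash
python3 -c "
from cell import env; print(env.job_done())"
```

```text
the job is handed in; nothing more can be done
None
```

The GO gauge is screwed home in the ring and let go, and I handed the job in at about 40 s. No verdict was given.

- **First rides:** On the first two backward rides the collar peaked at about 11.6–11.8 mm, too close to the 11.6 mm limit. I found this only after screwing it home, so I unscrewed it, lifted it out and repeated.
- **Final ride:** The collar stood about 12 mm above the face under about 3 N for over 0.5 s. It then dropped to about 7.3 mm. About 217° forward brought it home.
- **Home check:** The tool stopped at 140.91 mm, against 140.87 mm the first time home, with force rising at the same angle. The wrist force gave at most about 12 N on the thread, and the tool's measured tilt stayed within about 2 mrad.
- **Last checks:** In the wrist picture the green top sits within about 1 px of the ring's axis, and the gripper is clear. The red and blue gauges are within 1 mm of where they were. The block still looks in place on its corner, but I judged that only by eye. The scene camera puts the gauge about 2.5 mm off the axis, roughly its calibration error. I trust the wrist view and the feel more.

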